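# Index the mitre box arm one hole over

### The job

The mitre box stands square; set it over for the mitre on the long batten. Hook a fingertip under the pull ring of its spring index pin without pinching the ring, lift the pin out of its hole, swing the front end of the arm one hole over to the side where the batten lies, and let the pin drop fully home there. Pick nothing up, and leave the timber and everything else on the bench where it is.

Things in the scene. Friction and masses are not known exactly. Their poses are not given: they have to be found in the camera images.
- mitre_base: The mitre box, bolted to the bench: red end castings, aluminium bed 500 mm long with a fence, dark steel quadrant in front. Its origin is the arm's pivot axis at bench height; x points from the front (robot's side) to the back, y to the left seen from the front, z up. Bed: top 57 mm high, from 87 mm in front of the pivot back to the fence. Fence: front face at x = 1 mm, top 105 mm high.
- middle_hole (a point): Mouth of the middle index hole, fixed in the quadrant, 26 mm above the bench, 190 mm in front of the pivot; axes as mitre_base. Five holes lie on a circle of 190 mm about the pivot, at -45, -22.5, 0, 22.5 and 45 degrees; each 10 mm wide. The quadrant reaches from 163 to 217 mm from the pivot.
- swing_arm (a joint): Angle of the arm about the pivot, rad. 0: square, its front end straight towards -x of mitre_base (where it starts). Positive: front end swung towards +y of mitre_base (left), negative: towards -y. One hole is 0.3927 rad (22.5 degrees). It stays where it is left (friction 0.25 N m) and stops at 0.87 either way. With the pin in a hole it has about 0.005 rad of play either way.
- index_pin (a joint): Lift of the index pin in the arm, m. 0: fully home in a hole; at 0.010 its tip is clear of the holes and rides on top of the quadrant; stop at 0.018. A spring drives it down with 6.5 N at 0 and 10.5 N at 0.018, so released it drops home when within about 2 mm of a hole. Pin diameter 8 mm, round tip.
- swing_pivot (a point): Point on the arm's vertical pivot axis, 42 mm above the bench. Turns with the arm: x points from the arm's front end to the pivot and on to the back.
- front_end (a point): Point on the index pin's axis at the top face of the arm's front end, 42 mm above the bench, 190 mm from the pivot. The arm is a flat steel bar 32 mm wide, 12 mm thick, over the quadrant and under the bed; the pin's barrel (27 mm diameter, up to 68 mm above the bench) stands on it. The front saw-guide tower stands on the arm too, its near face 123 mm from the pivot, 211 mm high.
- ring_eye (a point): Centre of the opening of the steel pull ring on top of the pin; 103 mm above the bench with the pin home, 173 mm from the pivot. Rigid on the pin; opening 46 mm in diameter, outside 56 mm, band 8 mm wide. It leans 35 degrees from upright, top away from the robot, so its opening faces front and up: a finger slanting forward and down goes through it. Axes: x towards the pivot, z up.
- ring_rim: The outer half of the ring's band (radius 25.5 to 28 mm), which a fingertip hooked inside the ring does not press on. Same origin as the pin: on the pin's axis, 78 mm above the bench with the pin home.
- batten: Long pine batten 290 x 30 x 40 mm (length along y, height 40), loose on one half of the bed against the fence, left or right of the middle; its length tells it from the offcut. Origin: centre of its underside, 180 mm left or right of the pivot.
- offcut: Short pine offcut 75 x 30 x 40 mm, loose on the other half of the bed. Origin: centre of its underside.
- try_square: Steel square lying on the bench left of the quadrant: blade 200 x 25 mm, stock 110 mm, 24 mm high. Origin: under the blade, 50 mm from the stock.
- glue_bottle: Yellow glue bottle standing on the bench right of the mitre box, 62 mm in diameter, 160 mm high. Origin: centre of its underside.
- tape_measure: Black tape measure standing on the bench, 72 x 38 x 66 mm. Origin: centre of its underside.
- pencil: Flat carpenter's pencil lying on the bench, 186 x 12 x 8 mm. Origin: under its middle.
- screwdriver: Screwdriver with a black handle, 200 mm long, lying on the bench in front of the mitre box. Origin: under its middle.
- mallet: Hammer with a wooden handle, 260 mm long, lying on the bench at the right. Origin: under its middle.

How it is judged (in metres and radians):
On the way, in this order (a step that is already met when the one before it is completed fails the run):
1. the index pin is lifted out of the middle hole by its ring (value of joint index_pin above 0.0085 m and value of joint swing_arm between -0.25 and 0.25 rad), for 0.05 s.
2. the arm stands one hole over on the batten's side and the pin is home in that hole (((y of batten in the frame of mitre_base above 0.1 m and value of joint swing_arm between 0.3727 and 0.4127 rad) or (y of batten in the frame of mitre_base below -0.1 m and value of joint swing_arm between -0.4127 and -0.3727 rad)) and value of joint index_pin below 0.002 m), for 0.3 s.
At the end, for the whole second after the job is handed in: The arm stands at 0.3927 rad (22.5 degrees, the first hole from square) on the batten's side, within 0.02 rad and at rest, the pin home to within 2 mm, and the batten, the offcut and the other loose things within 15 mm of where they started (all of step 2 and velocity of joint swing_arm between -0.02 and 0.02 rad/s and distance of each of batten, offcut, try_square, glue_bottle, tape_measure, pencil, screwdriver, mallet from where it was at the start of the episode below 0.015 m); the robot touches nothing.
It fails at once if the ring is pinched: the fingers press on its outside (over 3 N) while the pin is raised (contact force between the fingers and ring_rim above 3 N and value of joint index_pin above 0.004 m).
It fails at once if the batten or the offcut is picked up or pushed more than 20 mm (distance of any of batten, offcut from where it was at the start of the episode above 0.02 m).
It fails at once if another loose thing on the bench is picked up or pushed more than 20 mm (distance of any of try_square, glue_bottle, tape_measure, pencil, screwdriver, mallet from where it was at the start of the episode above 0.02 m).
It also fails if it takes over 58 s, if anything falls off the work surface, if the arm or the gripper's body presses on something with over 40 N, if the wrist force passes 120 N, or if a joint passes its speed limit or range.

### The arm

A 6-joint arm with a two-finger parallel gripper is mounted at the origin on the work surface. World frame = base frame: x ahead of the robot, y to its left, z up, the work surface at z = 0. Lengths are in m, angles in degrees, forces in N, time in s.
With the tool pointing down it reaches from about 0.375 to 0.9 m from the base axis. Payload 3.1 kg.
Tool frame: the origin (TCP) lies on the centre line of the jaws, within the pads' length; the fingertips stand 14 mm ahead of it and the grasp point (between the pads) lies 5 mm behind it (bot.tips_ahead is the distance from the TCP to the fingertips, in m); z points along the fingers, y is the line along which they close (so a half turn about z gives the same grasp; the last joint's range is limited). The gripper opens to 87 mm and grips with 3 to 60 N. Pads are 19 mm wide; open, the fingers measure 117 mm over their backs; the gripper's body (75 mm by 190 mm) begins 51 mm behind the grasp point.
Start: joints at [60.877, 30.224, 82.088, -0, 67.689, -10.227], TCP at [0.202, 0.591, 0.237] pointing down, gripper open.
Joint ranges: [-176.69, 176.69], [-43.24, 126.21], [12.49, 139.97], [-82, 262], [0, 151.66], [-163.58, 163.58]. Speed limits (degrees/s): [159.86, 159.86, 180, 180, 180, 180].

### API

Orientations are given as a 3x3 rotation matrix whose columns are the frame's x, y, z axes.
In Python, from rig import bot gives the robot as it stands.
- The arm moves only by the tool play_rows, never from a script. Its argument "moves" is a list that holds one entry, the list of rows, each a list of 6 numbers: the shift along the tool's x, y, z in mm, then the turn, a rotation vector about the tool's x, y, z in rad. A call has 1 to 5 rows; each row shifts and turns the commanded pose from where the row before left it, along the tool's axes as they then stand; what a row does not reach is not made up. A row lasts 1/10 s, in which the tool goes at most 50 mm and 8.59 degrees, less where a joint would pass 70% of its speed; a pose out of reach is approached as far as the arm can. A call with a gripper value outside its range is refused whole. "fingers" is the opening, from -1 (shut) to 1 (fully open), set as the call begins (left out, the last holds). The fingers move at their own pace and stop on an object; the grip force is fixed at half the most. Time passes only in rows, so rows that do not move let the fingers close. It gives the time, the measured TCP pose, the force, the opening and the grip force at its end, in the units of the state.
- bot.read_state(): the state, without advancing time (a new reading comes with each control period).
- bot.capture(name): name is "side" or "top" or "wrist"; returns a dict with "image" (384x512x3 uint8, blue, green, red), "fx", "fy", "cx", "cy" (pixels), "R" (3x3) and "t" (3): a world point X has camera coordinates R X + t. Camera axes: x right, y down, z forward; pixel columns grow to the right and rows downward; lengths in m; the calibration is good to about 2 mm. A picture is of the moment at which its call begins. There is no depth.
- bot.hand_in(): hands the job in; it is judged then, once.
Trained networks look in a picture, given as the dict that the camera call returned (one of the last four; its "shot" number tells which), for a name from the list of things; names that differ only in an ending like _2 or _b are one class to them, and where a whole thing is asked for, a point or a joint stands for the part that bears it (a point fixed in the world has none). Each returns a list of dicts, best first, with "confidence" (0 to 1); they miss things now and then, are a little off and sometimes report something else, mostly with a low value. They report only what shows in the picture. A call takes as long as a camera call.
- bot.search_frame(picture, query): "centre" ([column, row] in pixels, amid what is visible of it).
- bot.silhouettes(picture, query): "pixels" (384x512 bool, what is visible of it) and "centre" ([column, row] in pixels, amid what is visible of it).
- bot.pinpoint(picture, query): "centre" ([column, row] in pixels: a listed point, or the origin of a listed thing).
The state is a dict: "time_s": time; "joint_positions": joint angles; "qvel": joint speeds; "tau": joint torques, N m; "position": TCP position; "tcp_rot": TCP orientation; "force": force on the tool from outside, world axes, zero at the start; "moment": the same for the moment, N m; "opening": opening from 0.0 (shut) to 1.0 (fully open); "grasp_force": force on a finger pad.
Only numpy, scipy, OpenCV 4.12 (cv2) and the standard library are available. Lean on these libraries where they do the work, as an engineer would, in place of code of your own. Each camera call takes 0.05 s, during which the arm holds its last target. There are 200 camera calls.

## Working session

There is one attempt and no reset: what is moved stays moved. The work goes in short steps, Python scripts to look and compute and a tool call to move; the robot and the scene stay as the last step left them, time stands still between calls to the robot, and variables do not carry over. Pictures are saved under pics/ and viewed, at most 10 in all, crops included, and the job is handed in when it is done.

Besides the shell and the picture viewer there is one more tool, called after ">>>" as name(argument=value, ...) on one line, values as JSON. play_rows: Moves the arm, as the interface text tells. Its arguments: {"type":"object","properties":{"moves":{"type":"array","items":{"type":"array","items":{"type":"array","items":{"type":"number"}}}},"fingers":{"type":"number"}},"required":["moves"]}

```bash
mkdir -p pics; cat > h.py <<'E'
import numpy as np, cv2
from rig import bot
def tri(obs):
    A=[];b=[]
    for c,(u,v) in obs:
        d=np.array([(u-c['cx'])/c['fx'],(v-c['cy'])/c['fy'],1.]); R=np.array(c['R']); t=np.array(c['t'])
        o=-R.T@t; d=R.T@d; d/=np.linalg.norm(d); P=np.eye(3)-np.outer(d,d); A.append(P); b.append(P@o)
    X=np.linalg.solve(sum(A),sum(b)); return X,[float(np.linalg.norm(P@X-q)) for P,q in zip(A,b)]
def plane(c,uv,z):
    d=np.array([(uv[0]-c['cx'])/c['fx'],(uv[1]-c['cy'])/c['fy'],1.]); R=np.array(c['R']); o=-R.T@np.array(c['t']); d=R.T@d
    return o+d*(z-o[2])/d[2]
E
python3 - <<'E'
from h import *
s=bot.capture('side');t=bot.capture('top')
cv2.imwrite('pics/s.png',s['image']);cv2.imwrite('pics/t.png',t['image'])
for c in (s,t): print(np.round(-np.array(c['R']).T@np.array(c['t']),3))
H=dict(middle_hole=.026,swing_pivot=.042,front_end=.042,ring_eye=.103,mitre_base=0,batten=.057,offcut=.057,index_pin=.078,ring_rim=.078)
for n,z in H.items():
    o=[]
    for nm,c in(('side',s),('top',t)):
        try:r=bot.pinpoint(c,n)
        except Exception as e: print(n,e);continue
        if r: o.append((c,r[0]['centre'])); print(n,nm,np.round(r[0]['centre'],1),round(r[0]['confidence'],2),'plane',np.round(plane(c,r[0]['centre'],z),4))
    if len(o)==2: X,e=tri(o); print('   tri',np.round(X,4),np.round(e,4))
E
```

```text
[0.148 0.458 0.936]
[ 0.234 -0.066  1.563]
middle_hole side [229.9 261.7] 0.65 plane [0.5155 0.099  0.026 ]
middle_hole top [210.  209.1] 0.8 plane [0.5101 0.1045 0.026 ]
   tri [0.509  0.1036 0.0388] [0.0013 0.0013]
swing_pivot side [187.2 220.9] 0.86 plane [0.6923 0.0754 0.042 ]
swing_pivot top [220.2 156.5] 0.88 plane [0.6934 0.0769 0.042 ]
   tri [0.6922 0.0763 0.0435] [0.0008 0.0008]
front_end side [228.3 261.2] 0.75 plane [0.5134 0.1067 0.042 ]
front_end top [207.7 210.2] 0.63 plane [0.5032 0.1103 0.042 ]
   tri [0.5045 0.1104 0.0547] [0.0038 0.0038]
ring_eye side [222.3 244.5] 0.54 plane [0.5315 0.1024 0.103 ]
ring_eye top [206.9 197.3] 0.58 plane [0.535 0.108 0.103]
   tri [0.5311 0.106  0.1097] [0.0027 0.0027]
mitre_base side [186.6 225. ] 0.89 plane [0.7089 0.0695 0.    ]
mitre_base top [194.3 260.3] 0.73 plane [0.3367 0.1515 0.    ]
   tri [0.386  0.1697 0.3999] [0.1046 0.1046]
batten side [134.3 257.3] 0.73 plane [0.7156 0.2511 0.057 ]
batten top [163.9 151.7] 0.89 plane [0.7003 0.2698 0.057 ]
   tri [0.6876 0.2607 0.0994] [0.0006 0.0006]
index_pin it knows: batten, front_end, glue_bottle, mallet, middle_hole, mitre_base, offcut, pencil, ring_eye, ring_rim, screwdriver, swing_pivot, tape_measure, try_square
index_pin it knows: batten, front_end, glue_bottle, mallet, middle_hole, mitre_base, offcut, pencil, ring_eye, ring_rim, screwdriver, swing_pivot, tape_measure, try_square
ring_rim top [222.8 155.3] 0.66 plane [0.687  0.0649 0.078 ]
```

View pics/s.png

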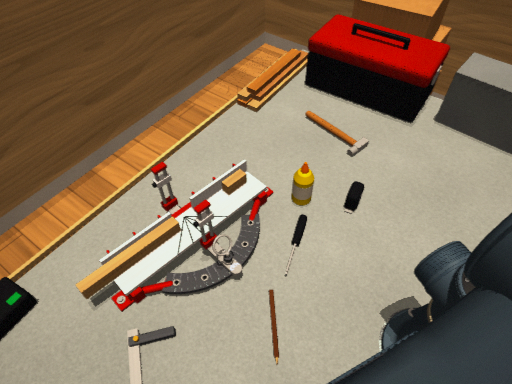

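View pics/t.png

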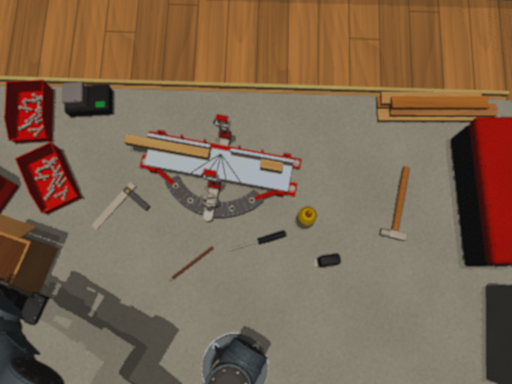

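The side view shows the batten on the left half of the bed (pixels 80–180, 220–290), the offcut on the right (233,181) and the ring at about (222,245). So the batten is at +y. The top view agrees, and shows the base yawed about -10°.

```bash
cat >> h.py <<'E'
from scipy.spatial.transform import Rotation as Ro
def toolR(yaw,down,flip=1):
    y=np.radians(yaw);d=np.radians(down)
    z=np.array([np.cos(d)*np.cos(y),np.cos(d)*np.sin(y),-np.sin(d)])
    yy=flip*np.array([-np.sin(y),np.cos(y),0]); return np.c_[np.cross(yy,z),yy,z]
def rows(p,R,n,P=None,RR=None):
    s=bot.read_state(); p0=np.array(s['position'] if P is None else P);R0=np.array(s['tcp_rot'] if RR is None else RR)
    w=(Ro.from_matrix(R0.T@R)).as_rotvec()
    print('dist',np.linalg.norm(p-p0),'rot deg',np.degrees(np.linalg.norm(w)))
    for i in range(n):
        Ri=R0@Ro.from_rotvec(w*i/n).as_matrix()
        print(np.round(np.r_[Ri.T@(p-p0)/n*1000,w/n],3).tolist())
E
python3 - <<'E'
from h import *
print(bot.read_state()['tcp_rot'])
ring=np.array([.523,.107,.105])
for f in (1,-1):
    R=toolR(-10.3,50,f); rows(ring-R[:,2]*.13+[0,0,.03],R,15)
E
```

```text
[[-9.46118773e-01  3.23819803e-01  5.13226140e-05]
 [ 3.23819805e-01  9.46118774e-01  2.00471068e-05]
 [-4.20656384e-05  3.55862229e-05 -9.99999998e-01]]
dist 0.5264516992289761 rot deg 40.873318059309625
[-25.171, -24.458, 0.133, -0.003, -0.046, -0.01]
[-24.904, -24.701, 1.211, -0.003, -0.046, -0.01]
[-24.585, -24.944, 2.274, -0.003, -0.046, -0.01]
[-24.214, -25.188, 3.32, -0.003, -0.046, -0.01]
[-23.793, -25.432, 4.347, -0.003, -0.046, -0.01]
[-23.323, -25.674, 5.352, -0.003, -0.046, -0.01]
[-22.804, -25.916, 6.334, -0.003, -0.046, -0.01]
[-22.238, -26.156, 7.289, -0.003, -0.046, -0.01]
[-21.626, -26.393, 8.216, -0.003, -0.046, -0.01]
[-20.969, -26.628, 9.113, -0.003, -0.046, -0.01]
[-20.269, -26.859, 9.978, -0.003, -0.046, -0.01]
[-19.527, -27.086, 10.808, -0.003, -0.046, -0.01]
[-18.746, -27.309, 11.602, -0.003, -0.046, -0.01]
[-17.926, -27.526, 12.359, -0.003, -0.046, -0.01]
[-17.07, -27.739, 13.075, -0.003, -0.046, -0.01]
dist 0.5264516992289761 rot deg 171.92445055182972
[-25.171, -24.458, 0.133, -0.068, 0.005, 0.188]
[-29.29, -19.277, -1.508, -0.068, 0.005, 0.188]
[-32.352, -13.318, -2.785, -0.068, 0.005, 0.188]
[-34.234, -6.82, -3.647, -0.068, 0.005, 0.188]
[-34.861, -0.042, -4.061, -0.068, 0.005, 0.188]
[-34.208, 6.746, -4.009, -0.068, 0.005, 0.188]
[-32.301, 13.274, -3.493, -0.068, 0.005, 0.188]
[-29.217, 19.28, -2.535, -0.068, 0.005, 0.188]
[-25.078, 24.526, -1.172, -0.068, 0.005, 0.188]
[-20.049, 28.802, 0.542, -0.068, 0.005, 0.188]
[-14.33, 31.937, 2.537, -0.068, 0.005, 0.188]
[-8.151, 33.807, 4.735, -0.068, 0.005, 0.188]
[-1.757, 34.337, 7.048, -0.068, 0.005, 0.188]
[4.596, 33.506, 9.383, -0.068, 0.005, 0.188]
[10.656, 31.346, 11.647, -0.068, 0.005, 0.188]
```

>>> play_rows(moves=[[[-37,-37,1,-0.004,-0.07,-0.015],[-37,-37,3,-0.004,-0.07,-0.015],[-36,-38,5,-0.004,-0.07,-0.015],[-35,-38,6.5,-0.004,-0.07,-0.015],[-34,-39,8,-0.004,-0.07,-0.015]]], fingers=-1)

```text
time_s: 1.4
position: [0.315, 0.3664, 0.2374]
tcp_rot: [[-0.908, 0.249, 0.337], [0.236, 0.969, -0.08], [-0.346, 0.007, -0.938]]
force: [0.0, 1.2, -0.8]
opening: 0.628
grasp_force: 0.0
```

>>> play_rows(moves=[[[-33,-39,9.5,-0.004,-0.07,-0.015],[-31,-40,12,-0.004,-0.07,-0.015],[-30,-40,14,-0.004,-0.07,-0.015],[-28,-41,17,-0.004,-0.07,-0.015],[-26,-41,19,-0.004,-0.07,-0.015]]])

```text
time_s: 1.9
position: [0.4177, 0.166, 0.2457]
tcp_rot: [[-0.77, 0.191, 0.609], [0.142, 0.981, -0.129], [-0.622, -0.013, -0.783]]
force: [2.1, -0.3, -0.1]
opening: 0.175
grasp_force: 0.0
```

```bash
python3 - <<'E'
from h import *
s=bot.read_state();print(s['time_s'],s['position'],s['joint_positions'],s['opening'],s['force']);print(np.round(s['tcp_rot'],3))
w=bot.capture('wrist');cv2.imwrite('pics/w.png',w['image'])
print(np.round(-np.array(w['R']).T@np.array(w['t']),3))
for n,z in dict(middle_hole=.026,swing_pivot=.042,front_end=.042,ring_eye=.103).items():
    for r in bot.pinpoint(w,n)[:1]: print(n,np.round(r['centre'],1),round(r['confidence'],2),np.round(plane(w,r['centre'],z),4))
ring=np.array([.523,.107,.105])
R=toolR(-10.3,50); rows(ring-R[:,2]*.13+[0,0,.03],R,1)
E
```

```text
1.9 [0.4176558  0.16602827 0.24565974] [ 19.63514752  12.85781669 127.24156968 -73.72187711  19.84337285
   7.27492797] 0.1746766115715181 [ 2.09765171 -0.31341743 -0.13840735]
[[-0.77   0.191  0.609]
 [ 0.142  0.981 -0.129]
 [-0.622 -0.013 -0.783]]
[0.264 0.197 0.311]
middle_hole [220.8 118. ] 0.75 [0.5151 0.1039 0.026 ]
front_end [224.7 127. ] 0.7 [0.5152 0.1097 0.042 ]
dist 0.05292488352800338 rot deg 1.828060141246427
[-17.07, -41.198, 28.502, -0.016, -0.027, -0.003]
```

View pics/w.png

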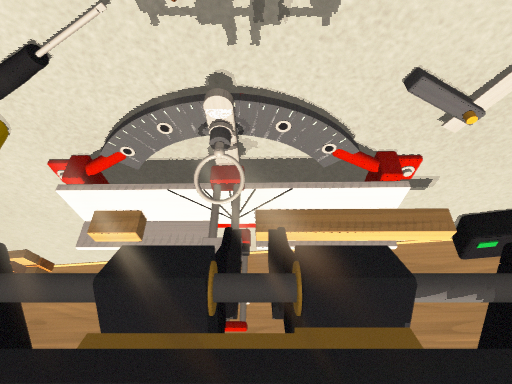

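The wrist view (front at the top) shows the ring at (219,177), the barrel at (219,133), the batten on the right of the picture (the robot's left) and the next left hole at (283,127). Joint 4 is near its limit, so I'll take a few more poses to fit the kinematics.

>>> play_rows(moves=[[[0,-20,0,0,0.1,0],[0,-20,0,0,0.1,0]]])

```text
time_s: 2.35
position: [0.4134, 0.1478, 0.2447]
tcp_rot: [[-0.821, 0.2, 0.535], [0.151, 0.979, -0.134], [-0.551, -0.029, -0.834]]
force: [-0.4, -0.6, -0.8]
opening: 0.011
grasp_force: 0.0
```

```bash
cat > log.py <<'E'
from h import *
import json
s=bot.read_state(); json.dump([list(map(float,s['joint_positions'])),list(map(float,s['position'])),np.array(s['tcp_rot']).tolist()],open('log_%.2f.json'%s['time_s'],'w'))
print(s['time_s'],np.round(s['joint_positions'],2),np.round(s['position'],4),np.round(s['tcp_rot'],3).tolist(),np.round(s['force'],1),s['opening'])
E
python3 log.py
```

```text
2.35 [ 15.54  11.06 125.67 -50.73  20.6  -18.81] [0.4134 0.1478 0.2447] [[-0.821, 0.2, 0.535], [0.151, 0.979, -0.134], [-0.551, -0.029, -0.834]] [-0.4 -0.6 -0.8] 0.01068931785230671
```

>>> play_rows(moves=[[[-40,0,0,0,0,0],[-20,0,0,0,0,0]]])

```text
time_s: 2.55
position: [0.461, 0.1394, 0.2769]
tcp_rot: [[-0.818, 0.202, 0.539], [0.153, 0.979, -0.134], [-0.555, -0.028, -0.831]]
force: [0.3, 0.1, 0.9]
opening: 0.009
grasp_force: 0.0
```

```bash
python3 log.py; cat > fit.py <<'E'
from h import *
import glob,json
from scipy.optimize import least_squares
D=[json.load(open(f)) for f in sorted(glob.glob('log_*.json'))]
D.append([[60.877,30.224,82.088,0,67.689,-10.227],[.202,.591,.237],[[-.946118,.3238198,0],[.3238198,.946119,0],[0,0,-1]]])
D.append([[19.63514752,12.85781669,127.24156968,-73.72187711,19.84337285,7.27492797],[0.4176558,0.16602827,0.24565974],[[-0.77,0.191,0.609],[0.142,0.981,-0.129],[-0.622,-0.013,-0.783]]])
def rz(a): return Ro.from_euler('z',a,degrees=True).as_matrix()
def ry(a): return Ro.from_euler('y',a,degrees=True).as_matrix()
C=np.eye(3)
def fk(q,k):
    R4=rz(q[0])@ry(q[1]+q[2]); R=R4@rz(q[3])@ry(q[4])@rz(q[5])
    p=rz(q[0])@(np.array([k[0],0,k[1]])+ry(q[1])@[0,0,k[2]])+R4@[k[3],0,k[4]]+R@[0,0,k[5]]
    return p,R@C
C=np.round(fk(D[-2][0],np.zeros(6))[1].T@np.array(D[-2][2]),3)
if abs(np.trace(C)-3)<.01 or True: C=rz(np.degrees(np.arctan2(C[1,0],C[0,0])))
k0=np.array([0,.3,.35,0,.35,.3])
F=lambda k:np.r_[np.concatenate([(fk(q,k)[0]-p)*1000 for q,p,_ in D]),(k-k0)*.5]
k=least_squares(F,k0).x
if __name__=='__main__':
    print(C,np.round(k,4))
    for q,p,R in D: P,Q=fk(q,k); print(np.round((P-p)*1000,2),np.abs(Q-np.array(R)).max().round(3))
E
python3 fit.py
```

```text
2.55 [ 12.09   9.86 118.92 -36.07  24.52 -37.16] [0.461  0.1394 0.2769] [[-0.818, 0.202, 0.539], [0.153, 0.979, -0.134], [-0.555, -0.028, -0.831]] [0.3 0.1 0.9] 0.008656978429729638
[[ 2.22044605e-16 -1.00000000e+00  0.00000000e+00]
 [ 1.00000000e+00  2.22044605e-16  0.00000000e+00]
 [ 0.00000000e+00  0.00000000e+00  1.00000000e+00]] [ 0.4768  0.1134  0.2116  0.1119  0.083  -0.0848]
[16.06 -4.37  9.9 ] 0.0
[-10.29 -21.69 -23.75] 0.0
[ 98.61 -51.42   8.95] 0.0
[-6.51  9.98  4.9 ] 0.0
```

```bash
sed -i 's/k0=np.array.*/k0=np.array([0,.3,.35,0,.35,.25,.1,0,0])/; s/@\[0,0,k\[5\]\]/@[0,0,k[5]]+rz(q[0])@[0,k[6],0]+R4@rz(q[3])@[k[7],k[8],0]/' fit.py; python3 fit.py
```

```text
Traceback (most recent call last):
  File "fit.py", line 14, in <module>
    C=np.round(fk(D[-2][0],np.zeros(6))[1].T@np.array(D[-2][2]),3)
               ~~^^^^^^^^^^^^^^^^^^^^^^
  File "fit.py", line 12, in fk
    p=rz(q[0])@(np.array([k[0],0,k[1]])+ry(q[1])@[0,0,k[2]])+R4@[k[3],0,k[4]]+R@[0,0,k[5]]+rz(q[0])@[0,k[6],0]+R4@rz(q[3])@[k[7],k[8],0]
                                                                                                       ~^^^
IndexError: index 6 is out of bounds for axis 0 with size 6
```

```bash
sed -i 's/np.zeros(6)/np.zeros(9)/' fit.py; python3 fit.py
```

```text
[[ 2.22044605e-16 -1.00000000e+00  0.00000000e+00]
 [ 1.00000000e+00  2.22044605e-16  0.00000000e+00]
 [ 0.00000000e+00  0.00000000e+00  1.00000000e+00]] [-4.000e-04  2.763e-01  5.860e-01  1.136e-01  3.927e-01  2.911e-01
  1.113e-01  4.000e-04 -2.000e-04]
[-0.01 -0.01 -0.03] 0.0
[0.   0.03 0.02] 0.0
[ 0.01 -0.01 -0.  ] 0.0
[ 0.01 -0.    0.02] 0.0
```

```bash
sed -i "s/(k-k0)\*.5\]/(k-k0)*np.array([300,.01,.01,.01,.01,.01,.01,300,300])]/" fit.py; cat > ik.py <<'E'
from fit import *
lo=np.array([-176,-43,12.5,-82,0,-163]);hi=np.array([176,126,140,262,151,163])
def ik(p,R,q0):
    f=lambda q:np.r_[(fk(q,k)[0]-p)*100,(fk(q,k)[1]-R).ravel()*30]
    r=least_squares(f,np.clip(q0,lo+.1,hi-.1),bounds=(lo,hi)); return r.x,r.cost
piv=np.array([.6925,.0763])
def eye(ang,z=.103,yaw=-10.3):
    a=np.radians(yaw-ang); return np.r_[piv-.173*np.array([np.cos(a),np.sin(a)]),z]
E
cat > t.py <<'E'
from ik import *
print(np.round(k,4)); q00=np.array(D[1][0])
for down in (40,48,55,62):
  for y0,y1 in ((-10,-33),(0,-15),(0,0),(10,0),(10,10)):
    q=q00; print('down',down,y0,y1)
    for nm,ang,z,y,back in (('pre',0,.103,y0,.06),('in',0,.103,y0,-.006),('end',22.5,.115,y1,-.006)):
        R=toolR(y,down); q,c=ik(eye(ang,z)-R[:,2]*back,R,q); print('  ',nm,np.round(q),round(c,3))
E
python3 t.py
```

```text
[-0.000e+00  2.759e-01  5.862e-01  1.136e-01  3.922e-01  2.912e-01
  1.111e-01  2.000e-04  0.000e+00]
down 40 -10 -33
   pre [ 13.  21. 122. -82.  17.  11.] 72.236
   in [ 10.  29. 115. -82.  15.   8.] 89.338
   end [ 26.  41. 108. -82.  42.  41.] 10.23
down 40 0 -15
   pre [  0.  18. 125. -14.   0. -76.] 79.394
   in [  0.  27. 118. -15.   0. -75.] 95.855
   end [  2.  29. 115.  20.   0. -97.] 119.371
down 40 0 0
   pre [  0.  18. 125. -14.   0. -76.] 79.394
   in [  0.  27. 118. -15.   0. -75.] 95.855
   end [ 11.  30. 113. -82.   9.   1.] 71.606
down 40 10 0
   pre [  2.  19. 125. -33.   0. -63.] 90.486
   in [  2.  27. 118. -29.   0. -67.] 104.456
   end [  5.  29. 114.  -4.   0. -82.] 77.492
down 40 10 10
   pre [  2.  19. 125. -33.   0. -63.] 90.486
   in [  2.  27. 118. -29.   0. -67.] 104.456
   end [  7.  29. 114. -20.   0. -71.] 73.992
down 48 -10 -33
   pre [  9.  23. 122. -82.  12.   7.] 25.763
   in [  7.  31. 117. -82.  11.   6.] 39.276
   end [ 22.  39. 110. -82.  34.  38.] 0.868
down 48 0 -15
   pre [  0.  21. 125. -15.   0. -75.] 29.054
   in [  0.  29. 119. -15.   0
[... 1285 characters left out ...]
  4.  26. 122. -51.   8. -27.] 0.0
   in [  3.  34. 119. -82.   6.   4.] 0.462
   end [ 16.  36. 108. -52.  27.   5.] 0.0
down 62 0 -15
   pre [ -1.  25. 123.   5.   4. -95.] 0.0
   in [ -0.  33. 120. -20.   0. -70.] 0.704
   end [ 12.  35. 112. -59.  15.  -8.] 0.0
down 62 0 0
   pre [ -1.  25. 123.   5.   4. -95.] 0.0
   in [ -0.  33. 120. -20.   0. -70.] 0.704
   end [  8.  34. 115. -49.   5. -34.] 0.0
down 62 10 0
   pre [  1.  26. 125. -82.   0. -16.] 7.066
   in [  1.  34. 120. -77.   0. -21.] 6.057
   end [  8.  34. 115. -49.   5. -34.] 0.0
down 62 10 10
   pre [  1.  26. 125. -82.   0. -16.] 7.066
   in [  1.  34. 120. -77.   0. -21.] 6.057
   end [  7.  35. 117. -82.   0. -11.] 1.172
```

```bash
sed -i 's/^for down.*/q00=q00+[0,0,0,230,0,150]\nfor down in (35,40,45,50):/; s/((-10.*:/((-10,-33),(-10,-25),(0,-15),(0,0)):/' t.py; python3 t.py
```

```text
[-0.000e+00  2.759e-01  5.862e-01  1.136e-01  3.922e-01  2.912e-01
  1.111e-01  2.000e-04  0.000e+00]
down 35 -10 -33
   pre [ 11.  46. 140. 200.  60.  92.] 0.056
   in [  7.  51. 134. 196.  59.  92.] 0.0
   end [ 26.  46. 114. 254.  47.  66.] 0.0
down 35 -10 -25
   pre [ 11.  46. 140. 200.  60.  92.] 0.056
   in [  7.  51. 134. 196.  59.  92.] 0.0
   end [ 24.  45. 119. 239.  46.  73.] 0.0
down 35 0 -15
   pre [  3.  44. 140. 184.  58.  90.] 4.004
   in [ -1.  52. 137. 179.  64.  90.] 0.0
   end [ 19.  46. 124. 220.  47.  82.] 0.0
down 35 0 0
   pre [  3.  44. 140. 184.  58.  90.] 4.004
   in [ -1.  52. 137. 179.  64.  90.] 0.0
   end [ 10.  47. 130. 191.  51.  89.] 0.0
down 40 -10 -33
   pre [  9.  40. 138. 200.  48.  89.] 0.0
   in [  6.  46. 132. 197.  48.  89.] 0.0
   end [ 25.  43. 114. 259.  41.  60.] 0.0
down 40 -10 -25
   pre [  9.  40. 138. 200.  48.  89.] 0.0
   in [  6.  46. 132. 197.  48.  89.] 0.0
   end [ 22.  43. 118. 244.  39.  67.] 0.0
down 40 0 -15
   pre [  0.  40. 140. 181.  49.  90.] 0.486
   in [ -1.  47. 135. 179.  52.  90.] 0.0
   end [ 18.  43. 122. 223.  38
[... 597 characters left out ...]

   pre [ -1.  35. 138. 179.  38.  90.] 0.0
   in [ -1.  43. 132. 179.  40.  90.] 0.0
   end [  9.  40. 125. 193.  30.  85.] 0.0
down 50 -10 -33
   pre [  7.  31. 131. 208.  23.  77.] 0.0
   in [  5.  39. 127. 201.  27.  83.] 0.0
   end [ 20.  40. 115. 262.  31.  53.] 2.729
down 50 -10 -25
   pre [  7.  31. 131. 208.  23.  77.] 0.0
   in [  5.  39. 127. 201.  27.  83.] 0.0
   end [ 19.  38. 115. 261.  27.  46.] 0.0
down 50 0 -15
   pre [ -1.  31. 134. 179.  24.  90.] 0.0
   in [ -1.  39. 129. 179.  29.  90.] 0.0
   end [ 15.  38. 118. 239.  22.  58.] 0.0
down 50 0 0
   pre [ -1.  31. 134. 179.  24.  90.] 0.0
   in [ -1.  39. 129. 179.  29.  90.] 0.0
   end [  9.  38. 122. 197.  20.  81.] 0.0
```

```bash
cat > path.py <<'E'
from ik import *
import sys
n=int(sys.argv[1]); m=int(sys.argv[2])
R=toolR(-8,42); pre=eye(0,.103)-R[:,2]*.075+[0,0,.02]
qt,c=ik(pre,R,np.array([8,38,136,200,42,87.]))
s=bot.read_state(); q0=np.array(s['joint_positions'])
print('target',np.round(qt,1),round(c,3),np.round(pre,3),'now',np.round(q0,1))
Rc,pc=np.array(s['tcp_rot']),np.array(s['position'])
for i in range(1,n+1):
    p,Rn=fk(q0+(qt-q0)*i/n,k)
    if i<=m: print(np.round(np.r_[Rc.T@(p-pc)*1000,Ro.from_matrix(Rc.T@Rn).as_rotvec()*1],3).tolist(),end=',\n')
    elif i%3==0: print(np.round(p,3),np.round(Rn[:,2],2))
    Rc,pc=Rn,p
E
python3 path.py 25 5
```

```text
target [  7.5  31.7 137.6 198.9  37.8  85.4] 0.0 [0.467 0.115 0.173] now [ 12.1   9.9 118.9 -36.1  24.5 -37.2]
[28.807, 7.158, 5.638, -0.018, 0.087, 0.231],
[28.272, 3.027, 5.81, -0.007, 0.086, 0.232],
[27.001, -0.595, 5.89, 0.002, 0.085, 0.233],
[25.167, -3.631, 5.898, 0.01, 0.082, 0.235],
[22.952, -5.991, 5.832, 0.017, 0.078, 0.236],
[0.365 0.232 0.195] [ 0.22  0.21 -0.95]
[0.351 0.286 0.191] [ 0.19  0.41 -0.89]
[0.366 0.324 0.202] [ 0.26  0.55 -0.79]
[0.404 0.332 0.214] [ 0.41  0.59 -0.69]
[0.448 0.302 0.217] [ 0.6   0.51 -0.62]
[0.479 0.236 0.206] [ 0.73  0.29 -0.61]
[0.477 0.147 0.182] [ 0.76  0.   -0.65]
```

```bash
sed -i 's/toolR(-8,42)/toolR(-8,42,-1)/; s/200,42,87\./200,42,-93./' path.py; python3 path.py 25 5
```

```text
target [  7.5  31.7 137.6 198.9  37.8 -94.6] 0.0 [0.467 0.115 0.173] now [ 12.1   9.9 118.9 -36.1  24.5 -37.2]
[28.807, 7.158, 5.638, -0.023, 0.085, 0.105],
[27.67, 6.547, 5.81, -0.024, 0.083, 0.107],
[26.3, 6.139, 5.89, -0.024, 0.081, 0.108],
[24.737, 5.889, 5.898, -0.025, 0.078, 0.109],
[22.999, 5.808, 5.832, -0.027, 0.075, 0.111],
[0.365 0.232 0.195] [ 0.22  0.21 -0.95]
[0.351 0.286 0.191] [ 0.19  0.41 -0.89]
[0.366 0.324 0.202] [ 0.26  0.55 -0.79]
[0.404 0.332 0.214] [ 0.41  0.59 -0.69]
[0.448 0.302 0.217] [ 0.6   0.51 -0.62]
[0.479 0.236 0.206] [ 0.73  0.29 -0.61]
[0.477 0.147 0.182] [ 0.76  0.   -0.65]
```

>>> play_rows(moves=[[[29,7,5.5,-0.023,0.085,0.105],[27.5,6.5,6,-0.024,0.083,0.107],[26.5,6,6,-0.024,0.081,0.108],[24.5,6,6,-0.025,0.078,0.109],[23,6,6,-0.027,0.075,0.111]]])

```text
time_s: 3.05
position: [0.374, 0.2139, 0.1994]
tcp_rot: [[-0.758, 0.6, 0.255], [0.643, 0.753, 0.14], [-0.108, 0.27, -0.957]]
force: [-0.2, 0.3, 0.0]
opening: 0.008
grasp_force: 0.0
```

```bash
python3 path.py 20 5
```

```text
target [  7.5  31.7 137.6 198.9  37.8 -94.6] 0.0 [0.467 0.115 0.173] now [ 11.3  14.4 123.   11.2  26.9 -48.6]
[20.983, 5.813, 5.553, -0.028, 0.071, 0.112],
[18.85, 6.093, 5.359, -0.031, 0.067, 0.113],
[16.774, 6.594, 5.076, -0.033, 0.062, 0.115],
[14.62, 7.275, 4.728, -0.036, 0.058, 0.116],
[12.413, 8.131, 4.322, -0.04, 0.053, 0.116],
[0.356 0.314 0.196] [ 0.22  0.51 -0.83]
[0.388 0.333 0.209] [ 0.35  0.59 -0.72]
[0.432 0.316 0.216] [ 0.53  0.55 -0.64]
[0.471 0.262 0.21 ] [ 0.69  0.38 -0.61]
[0.482 0.178 0.191] [ 0.77  0.1  -0.64]
```

Tracking is good.

>>> play_rows(moves=[[[21,6,5.5,-0.028,0.071,0.112],[19,6,5.5,-0.031,0.067,0.113],[17,6.5,5,-0.033,0.062,0.115],[14.5,7.5,4.5,-0.036,0.058,0.116],[12.5,8,4.5,-0.04,0.053,0.116]]])

```text
time_s: 3.55
position: [0.3512, 0.3013, 0.1924]
tcp_rot: [[-0.382, 0.902, 0.201], [0.848, 0.256, 0.464], [0.367, 0.347, -0.863]]
force: [-0.5, -0.1, 0.2]
opening: 0.005
grasp_force: 0.0
```

```bash
python3 path.py 15 5
```

```text
target [  7.5  31.7 137.6 198.9  37.8 -94.6] 0.0 [0.467 0.115 0.173] now [ 10.3  18.7 126.6  58.3  29.6 -60.3]
[10.299, 9.048, 3.881, -0.043, 0.047, 0.117],
[7.859, 10.316, 3.371, -0.047, 0.042, 0.117],
[5.641, 11.637, 2.847, -0.052, 0.036, 0.117],
[3.463, 13.088, 2.304, -0.056, 0.03, 0.117],
[1.346, 14.651, 1.756, -0.061, 0.024, 0.116],
[0.417 0.326 0.215] [ 0.47  0.58 -0.67]
[0.46  0.283 0.213] [ 0.65  0.45 -0.62]
[0.482 0.208 0.198] [ 0.76  0.2  -0.62]
[0.467 0.115 0.173] [ 0.74 -0.1  -0.67]
```

>>> play_rows(moves=[[[10.5,9,4,-0.043,0.047,0.117],[8,10.5,3.5,-0.047,0.042,0.117],[5.5,11.5,3,-0.052,0.036,0.117],[3.5,13,2.5,-0.056,0.03,0.117],[1.5,14.5,2,-0.061,0.024,0.116]]])

```text
time_s: 4.05
position: [0.4029, 0.3317, 0.2115]
tcp_rot: [[0.115, 0.903, 0.415], [0.722, -0.363, 0.589], [0.683, 0.232, -0.693]]
force: [-0.8, -0.6, -0.1]
opening: 0.005
grasp_force: 0.0
```

```bash
python3 path.py 10 10
```

```text
target [  7.5  31.7 137.6 198.9  37.8 -94.6] 0.0 [0.467 0.115 0.173] now [  9.5  23.2 130.3 105.6  32.2 -72.1]
[-0.769, 16.015, 1.1, -0.065, 0.018, 0.114],
[-2.747, 17.977, 0.622, -0.07, 0.013, 0.113],
[-4.527, 19.771, 0.133, -0.075, 0.007, 0.11],
[-6.18, 21.593, -0.316, -0.079, 0.002, 0.108],
[-7.696, 23.421, -0.717, -0.084, -0.003, 0.105],
[-9.067, 25.234, -1.063, -0.089, -0.008, 0.102],
[-10.287, 27.01, -1.347, -0.094, -0.012, 0.099],
[-11.355, 28.729, -1.566, -0.098, -0.016, 0.095],
[-12.269, 30.37, -1.717, -0.102, -0.02, 0.092],
[-13.034, 31.915, -1.802, -0.106, -0.023, 0.088],
```

>>> play_rows(moves=[[[-1,16,1,-0.065,0.018,0.114],[-2.5,18,0.5,-0.07,0.013,0.113],[-4.5,20,0,-0.075,0.007,0.11],[-6,21.5,0,-0.079,0.002,0.108],[-7.5,23.5,-0.5,-0.084,-0.003,0.105]]])

```text
time_s: 4.55
position: [0.4715, 0.2608, 0.2094]
tcp_rot: [[0.505, 0.512, 0.695], [0.357, -0.857, 0.372], [0.786, 0.06, -0.615]]
force: [0.5, 0.6, 0.2]
opening: 0.008
grasp_force: 0.0
```

>>> play_rows(moves=[[[-9,25,-1,-0.089,-0.008,0.102],[-10.5,27,-1.5,-0.094,-0.012,0.099],[-11.5,29,-1.5,-0.098,-0.016,0.095],[-12.5,30.5,-1.5,-0.102,-0.02,0.092],[-13,32,-2,-0.106,-0.023,0.088]]])

```text
time_s: 5.05
position: [0.4675, 0.1134, 0.1731]
tcp_rot: [[0.662, -0.141, 0.736], [-0.091, -0.99, -0.108], [0.744, 0.004, -0.669]]
force: [1.3, -0.5, 0.2]
opening: 0.002
grasp_force: 0.0
```

```bash
python3 - <<'E'
from h import *
s=bot.read_state();print(s['time_s'],np.round(s['position'],4),np.round(s['joint_positions'],1),np.round(s['tcp_rot'],3).tolist())
w=bot.capture('wrist');sd=bot.capture('side');tp=bot.capture('top')
cv2.imwrite('pics/w2.png',w['image']);cv2.imwrite('pics/s2.png',cv2.resize(sd['image'][170:330,110:330],None,fx=3,fy=3,interpolation=cv2.INTER_CUBIC))
for n,z in dict(middle_hole=.026,swing_pivot=.042,front_end=.042,ring_eye=.103).items():
    o=[]
    for nm,c in (('w',w),('s',sd),('t',tp)):
        for r in bot.pinpoint(c,n)[:1]: o.append((c,r['centre'])); print(n,nm,np.round(r['centre'],1),round(r['confidence'],2),np.round(plane(c,r['centre'],z),4))
    if len(o)>1: X,e=tri(o); print('   tri',np.round(X,4),np.round(e,4))
E
```

```text
5.05 [0.4675 0.1134 0.1731] [  7.4  31.8 137.6 199.1  37.9 -95. ] [[0.662, -0.141, 0.736], [-0.091, -0.99, -0.108], [0.744, 0.004, -0.669]]
middle_hole s [228.1 261.2] 0.77 [0.5204 0.1007 0.026 ]
middle_hole t [207.6 207.7] 0.89 [0.5147 0.1129 0.026 ]
   tri [0.5104 0.1102 0.0502] [0.0001 0.0001]
swing_pivot s [184.2 220.7] 0.89 [0.6998 0.08   0.042 ]
swing_pivot t [218.7 153.1] 0.64 [0.7056 0.0827 0.042 ]
   tri [0.7028 0.0811 0.0421] [0.003 0.003]
front_end w [105.6 108.3] 0.21 [0.73  0.264 0.042]
front_end t [209.1 209.8] 0.73 [0.5047 0.1056 0.042 ]
   tri [0.4451 0.1034 0.3126] [0.0305 0.0305]
ring_eye s [185. 217.] 0.74 [0.6689 0.0955 0.103 ]
ring_eye t [205.4 198.9] 0.6 [0.5296 0.1127 0.103 ]
   tri [0.544  0.1272 0.2309] [0.049 0.049]
```

View pics/w2.png

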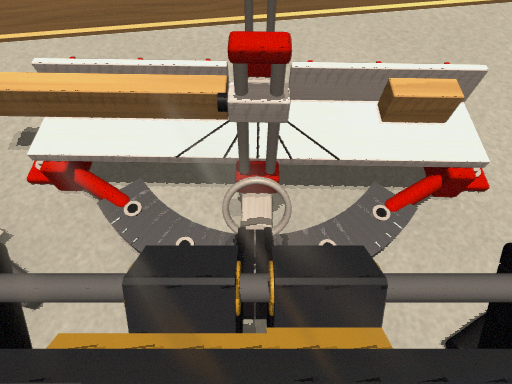

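View pics/s2.png

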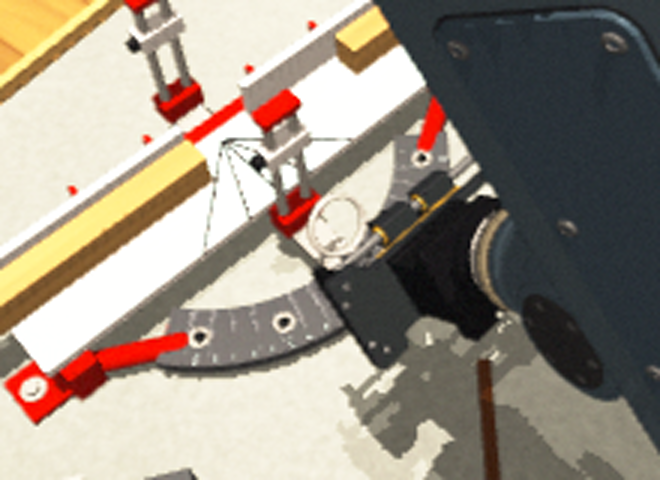

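The wrist view shows the ring ahead of the fingertips, centred at (257,207), with the ±45° holes at (132,208) and (381,211). In the side crop the ring centre is at (337,228), which is pixel (222.3,246) in the full picture.

```bash
python3 - <<'E'
from h import *
w=bot.capture('wrist');sd=bot.capture('side')
rw=(257,207.3);rs=(222.3,246)
print(tri([(w,rw),(sd,rs)]),plane(w,rw,.103))
L=plane(w,(132.5,208.5),.026);Rr=plane(w,(381.5,212),.026)
print(L,Rr,np.linalg.norm(L-Rr),2*.19*np.sin(np.pi/4))
d=(L-Rr)[:2];yaw=np.degrees(np.arctan2(d[1],d[0]))-90;a=np.radians(yaw)
m=(L+Rr)[:2]/2;x=np.array([np.cos(a),np.sin(a)]);pv=m+x*.19*np.cos(np.pi/4)
print('yaw',yaw,'pivot',pv,'eye',pv-.173*x)
def pj(X): c=np.array(w['R'])@X+np.array(w['t']);return c[0]/c[2]*w['fx']+w['cx'],c[1]/c[2]*w['fy']+w['cy']
for p,y in((pv,a),(np.array([.6925,.0763]),np.radians(-10.3))): print(pj(np.r_[p-.173*np.array([np.cos(y),np.sin(y)]),.103]))
p=np.array(bot.read_state()['position']);Rt=np.array(bot.read_state()['tcp_rot']);print('tip',pj(p+Rt[:,2]*.014), pj(p))
E
```

```text
(array([0.53445818, 0.10161821, 0.09488065]), [0.0019973136577483355, 0.0019973136577484717]) [0.53243459 0.1018953  0.103     ]
[0.58937131 0.22905196 0.026     ] [ 0.54889386 -0.03722302  0.026     ] 0.2693339739419751 0.26870057685088805
yaw -8.643570280141446 pivot [0.70195698 0.07572334] eye [0.53092184 0.10172303]
(np.float64(257.4727448820101), np.float64(208.90740142257903))
(np.float64(252.16974920706855), np.float64(219.25349831855942))
tip (np.float64(254.80646914779132), np.float64(244.79526078788487)) (np.float64(254.84018301787918), np.float64(257.074157673263))
```

```bash
sed -i 's/^piv=.*/piv=np.array([.702,.0757])/; s/yaw=-10.3/yaw=-8.64/' ik.py; cat > go.py <<'E'
from ik import *
import sys
ang,z,yaw,fwd,n=map(float,sys.argv[1:6])
R=toolR(yaw,42,-1);p=eye(ang,z)+R[:,2]*fwd
q,c=ik(p,R,np.array(bot.read_state()['joint_positions']));print(np.round(q),round(c,4),np.round(p,4))
rows(p,R,int(n))
if len(sys.argv)>6:
    R2=toolR(yaw,42,-1); f=float(sys.argv[6]); print('then z',(f-fwd)*1000)
E
python3 go.py 0 .106 -8.6 -.055 3 .006
```

```text
[  6.  38. 136. 196.  42. -92.] 0.0 [0.4905 0.1078 0.1428]
dist 0.038808983968542224 rot deg 0.7570380911361618
[-2.143, 0.655, 12.741, -0.002, 0.0, 0.004]
[-2.143, 0.637, 12.742, -0.002, 0.0, 0.004]
[-2.143, 0.618, 12.743, -0.002, 0.0, 0.004]
then z 61.0
```

>>> play_rows(moves=[[[-2,0.5,13,-0.002,0,0.004],[-2,0.5,13,-0.002,0,0.004],[-2.5,1,12,-0.002,0,0.004],[0,0,12,0,0,0],[0,0,12,0,0,0]]])

```text
time_s: 6.4
position: [0.5085, 0.105, 0.1262]
tcp_rot: [[0.662, -0.15, 0.734], [-0.1, -0.989, -0.111], [0.743, -0.0, -0.67]]
force: [0.2, 0.5, 0.2]
opening: 0.004
grasp_force: 0.0
```

```bash
python3 - <<'E'
from h import *
w=bot.capture('wrist');sd=bot.capture('side')
a=cv2.resize(w['image'][130:290,170:340],None,fx=3,fy=3);b=cv2.resize(sd['image'][215:275,190:260],None,fx=5,fy=5)
b=cv2.resize(b,(420,480)) if b.shape[0]!=480 else b
im=np.zeros((480,795,3),np.uint8);im[:,:510]=a;im[:333,510:]=cv2.resize(b,(285,333));cv2.imwrite('pics/w3.png',im)
E
python3 go.py 0 .106 -8.6 .006 3
```

```text
[  4.  44. 131. 194.  43. -92.] 0.0 [0.5354 0.101  0.102 ]
dist 0.03557026147738802 rot deg 0.05535822750530477
[-0.136, -0.038, 11.856, 0.0, -0.0, -0.0]
[-0.135, -0.038, 11.856, 0.0, -0.0, -0.0]
[-0.134, -0.038, 11.856, 0.0, -0.0, -0.0]
```

View pics/w3.png

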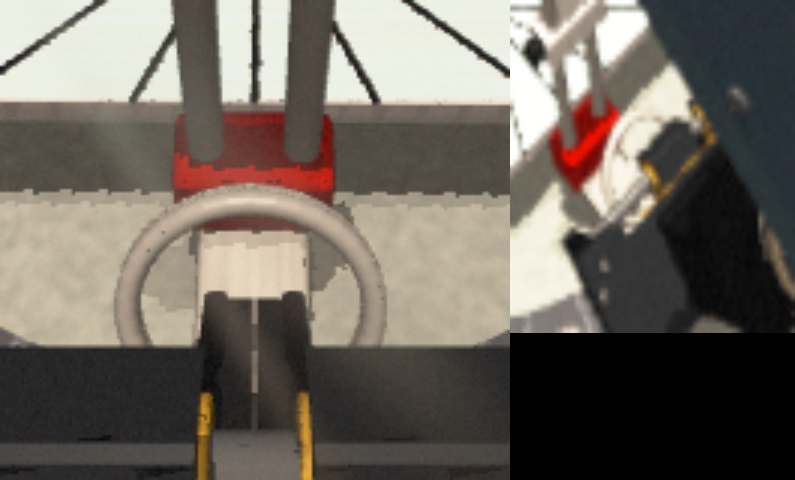

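The crop shows the closed fingers (x≈205–305) pointing into the ring opening (x≈140–365), centred and with good clearance. I'll insert them and start lifting. World up in tool axes is about 0.743 along x and -0.67 along z.

>>> play_rows(moves=[[[0,0,12,0,0,0],[0,0,12,0,0,0],[0,0,12,0,0,0],[0,0,0,0,0,0]]])

```text
time_s: 6.9
position: [0.5361, 0.1008, 0.1019]
tcp_rot: [[0.661, -0.15, 0.735], [-0.101, -0.989, -0.111], [0.743, -0.001, -0.669]]
force: [-0.3, -0.4, 0.6]
opening: 0.006
grasp_force: 0.0
```

>>> play_rows(moves=[[[2.2,0,-2,0,0,0],[2.2,0,-2,0,0,0],[2.2,0,-2,0,0,0]]])

```text
time_s: 7.2
position: [0.5339, 0.1012, 0.1121]
tcp_rot: [[0.662, -0.149, 0.734], [-0.1, -0.989, -0.111], [0.743, -0.001, -0.67]]
force: [0.6, -0.5, -0.0]
opening: 0.005
grasp_force: 0.0
```

>>> play_rows(moves=[[[2.2,0,-2,0,0,0],[0,0,0,0,0,0]]])

```text
time_s: 7.4
position: [0.5335, 0.1014, 0.1148]
tcp_rot: [[0.663, -0.149, 0.733], [-0.1, -0.989, -0.11], [0.742, -0.001, -0.671]]
force: [-1.1, 0.5, -0.9]
opening: 0.004
grasp_force: 1.0
```

>>> play_rows(moves=[[[2.3,0,-2,0,0,0],[2.3,0,-2,0,0,0],[0,0,0,0,0,0]]])

```text
time_s: 7.7
position: [0.533, 0.1014, 0.1198]
tcp_rot: [[0.665, -0.149, 0.732], [-0.1, -0.989, -0.11], [0.74, -0.0, -0.673]]
force: [-1.5, 1.5, -8.4]
opening: 0.003
grasp_force: 3.5
```

>>> play_rows(moves=[[[2.3,0,-2,0,0,0],[0,0,0,0,0,0]]])

```text
time_s: 7.9
position: [0.5331, 0.1013, 0.123]
tcp_rot: [[0.665, -0.149, 0.732], [-0.101, -0.989, -0.11], [0.74, -0.0, -0.672]]
force: [-3.8, 3.0, -8.5]
opening: 0.006
grasp_force: 4.1
```

>>> play_rows(moves=[[[2.3,0,-2,0,0,0],[1.5,0,-1.3,0,0,0],[0,0,0,0,0,0]]])

```text
time_s: 8.2
position: [0.5332, 0.1012, 0.1282]
tcp_rot: [[0.665, -0.149, 0.732], [-0.101, -0.989, -0.11], [0.74, -0.0, -0.672]]
force: [-4.3, 1.7, -8.9]
opening: 0.004
grasp_force: 5.1
```

>>> play_rows(moves=[[[1.5,0,-1.4,0,0,0],[0,0,0,0,0,0]]])

```text
time_s: 8.4
position: [0.5332, 0.1012, 0.1302]
tcp_rot: [[0.665, -0.15, 0.732], [-0.101, -0.989, -0.111], [0.74, -0.0, -0.672]]
force: [-5.0, 1.9, -9.9]
opening: 0.005
grasp_force: 5.3
```

```bash
python3 - <<'E'
from h import *
F=[]
w=bot.capture('wrist');sd=bot.capture('side')
for i in range(4): bot.capture('top'); F.append(bot.read_state()['force'])
print(np.mean(F,0))
a=cv2.resize(w['image'][130:290,170:340],None,fx=3,fy=3);b=cv2.resize(sd['image'][215:275,190:260],None,fx=4,fy=4)
im=np.zeros((480,795,3),np.uint8);im[:,:510]=a;im[:240,510:790]=b;cv2.imwrite('pics/w4.png',im)
E
```

```text
[-5.07186786  1.94629432 -9.5584002 ]
```

View pics/w4.png

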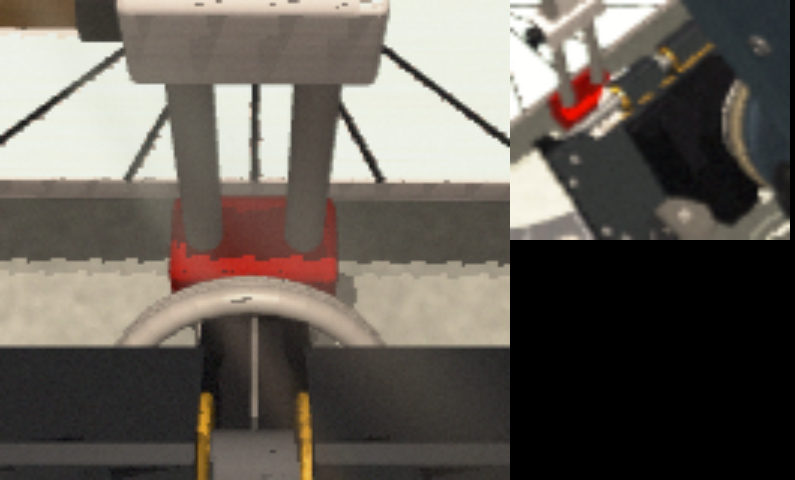

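```bash
cat > arc.py <<'E'
from ik import *
import sys
dang,dyaw,n=float(sys.argv[1]),float(sys.argv[2]),int(sys.argv[3])
s=bot.read_state();Rc,p0=np.array(s['tcp_rot']),np.array(s['position']);R0=Rc.copy()
d=p0[:2]-piv;print('r',np.linalg.norm(d),'ang',np.degrees(np.arctan2(-d[1],-d[0])),'yaw',np.degrees(np.arctan2(Rc[1,2],Rc[0,2])))
q=np.array(s['joint_positions']);pc=p0
for i in range(1,n+1):
    p=np.r_[piv+rz(-dang*i/n)[:2,:2]@d,p0[2]];R=rz(-dyaw*i/n)@R0
    print(np.round(np.r_[Rc.T@(p-pc)*1000,Ro.from_matrix(Rc.T@R).as_rotvec()],3).tolist());Rc,pc=R,p
    q,c=ik(p,R,q)
print(np.round(q),c)
E
python3 arc.py 20 14 10
```

```text
r 0.1707099451698946 ang -8.58140671106777 yaw -8.584238336990301
[0.067, -5.958, 0.077, -0.018, 0.0, 0.016]
[0.109, -5.956, 0.123, -0.018, 0.0, 0.016]
[0.151, -5.954, 0.169, -0.018, 0.0, 0.016]
[0.193, -5.952, 0.215, -0.018, 0.0, 0.016]
[0.235, -5.948, 0.261, -0.018, 0.0, 0.016]
[0.277, -5.944, 0.307, -0.018, 0.0, 0.016]
[0.319, -5.94, 0.354, -0.018, 0.0, 0.016]
[0.36, -5.934, 0.4, -0.018, 0.0, 0.016]
[0.402, -5.928, 0.446, -0.018, 0.0, 0.016]
[0.444, -5.922, 0.491, -0.018, 0.0, 0.016]
[  19.   39.  119.  243.   34. -117.] 4.536135241055949e-28
```

>>> play_rows(moves=[[[0,-6,0,-0.018,0,0.016],[0.1,-6,0.1,-0.018,0,0.016],[0.2,-6,0.2,-0.018,0,0.016],[0.2,-6,0.2,-0.018,0,0.016],[0.2,-6,0.3,-0.018,0,0.016]]])

```text
time_s: 9.2
position: [0.5398, 0.1295, 0.1299]
tcp_rot: [[0.647, -0.272, 0.712], [-0.182, -0.962, -0.201], [0.74, 0.0, -0.672]]
force: [-4.3, -0.6, -9.2]
opening: 0.001
grasp_force: 4.5
```

>>> play_rows(moves=[[[0.3,-6,0.3,-0.018,0,0.016],[0.3,-6,0.4,-0.018,0,0.016],[0.4,-6,0.4,-0.018,0,0.016],[0.4,-5,0.4,-0.018,0,0.016],[0,0,0,0,0,0]]])

```text
time_s: 9.7
position: [0.5489, 0.1521, 0.1298]
tcp_rot: [[0.627, -0.361, 0.69], [-0.242, -0.933, -0.267], [0.74, 0.0, -0.672]]
force: [-5.8, 2.4, -10.3]
opening: 0.007
grasp_force: 5.3
```

```bash
python3 arc.py 2 1 2; python3 - <<'E'
from ik import *
s=bot.read_state();print(s['force'],np.round(s['joint_positions']))
w=bot.capture('wrist');t=bot.capture('top')
def pj(c,X): v=np.array(c['R'])@X+np.array(c['t']);return v[0]/v[2]*c['fx']+c['cx'],v[1]/v[2]*c['fy']+c['cy']
im=w['image'].copy()
for a in range(14,26,2):
    h=np.radians(-8.64-a);X=np.r_[piv-.128*np.array([np.cos(h),np.sin(h)]),.06]
    cv2.circle(im,tuple(int(round(v)) for v in pj(w,X)),1,(0,0,255) if a!=22 else (255,0,0),-1)
cv2.imwrite('pics/w5.png',cv2.resize(im[60:290,130:380],None,fx=2.5,fy=2.5))
E
```

```text
r 0.17110231468169382 ang -26.525706328684095 yaw -21.147202857309775
[0.207, -2.97, 0.226, -0.006, -0.0, 0.006]
[0.224, -2.968, 0.246, -0.006, -0.0, 0.006]
[  19.   39.  119.  242.   34. -117.] 5.466641777370442e-27
[ -5.76516969   2.44153837 -10.27852477] [  18.   39.  120.  238.   34. -114.]
```

View pics/w5.png

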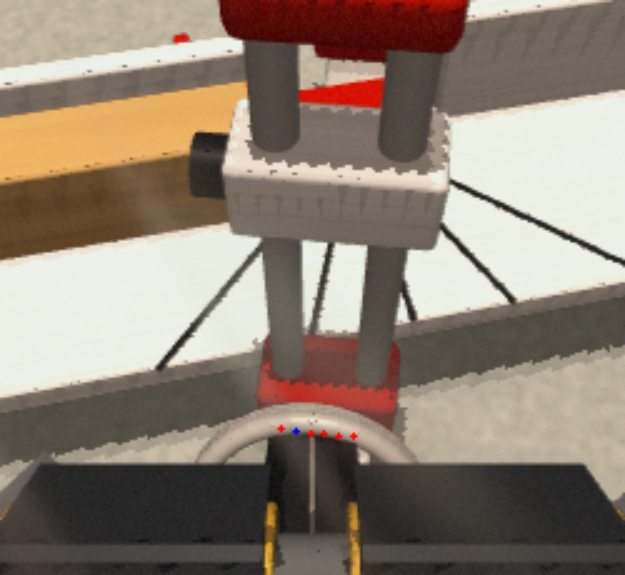

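>>> play_rows(moves=[[[0.2,-3,0.2,-0.006,0,0.006],[0.2,-2.5,0.2,-0.006,0,0.006],[-2.2,0,2,0,0,0],[-2.2,0,2,0,0,0],[0,0,0,0,0,0]]])

```text
time_s: 10.3
position: [0.5519, 0.1562, 0.1249]
tcp_rot: [[0.621, -0.376, 0.688], [-0.252, -0.927, -0.28], [0.743, 0.0, -0.67]]
force: [-7.5, 4.0, -4.9]
opening: 0.006
grasp_force: 4.1
```

```bash
python3 arc.py 3 1 3
```

```text
r 0.17027569287239813 ang -28.20954108592865 yaw -22.112428141632186
[0.23, -2.952, 0.254, -0.004, -0.0, 0.004]
[0.253, -2.948, 0.279, -0.004, -0.0, 0.004]
[0.276, -2.943, 0.304, -0.004, -0.0, 0.004]
[  20.   40.  118.  244.   34. -118.] 1.0004665621686428e-27
```

>>> play_rows(moves=[[[-1.5,0,1.3,0,0,0],[0.1,-1.5,0.1,-0.002,0,0.002],[0.1,-1.5,0.1,-0.002,0,0.002],[0.1,-1.5,0.1,-0.002,0,0.002],[0,0,0,0,0,0]]])

```text
time_s: 10.8
position: [0.5542, 0.1584, 0.124]
tcp_rot: [[0.615, -0.388, 0.686], [-0.259, -0.922, -0.29], [0.745, 0.0, -0.667]]
force: [-6.5, -1.5, -3.3]
opening: 0.004
grasp_force: 3.7
```

>>> play_rows(moves=[[[0.1,-1.5,0.1,-0.002,0,0.002],[0.1,-1,0.1,-0.002,0,0.002],[0,0,0,0,0,0]]])

```text
time_s: 11.1
position: [0.5554, 0.1604, 0.124]
tcp_rot: [[0.614, -0.394, 0.684], [-0.263, -0.919, -0.293], [0.745, 0.0, -0.667]]
force: [-5.8, -2.4, -3.1]
opening: 0.003
grasp_force: 3.7
```

```bash
python3 arc.py 3 1 3; python3 - <<'E'
from ik import *
w=bot.capture('wrist')
cv2.imwrite('pics/w6.png',cv2.resize(w['image'][60:290,130:380],None,fx=2.5,fy=2.5))
E
```

```text
r 0.16931749256640882 ang -30.029627894127795 yaw -23.19840594857838
[0.252, -2.931, 0.281, -0.004, -0.0, 0.004]
[0.275, -2.926, 0.306, -0.004, -0.0, 0.004]
[0.298, -2.921, 0.332, -0.004, -0.0, 0.004]
[  21.   40.  116.  248.   35. -120.] 8.112971157175546e-28
```

View pics/w6.png

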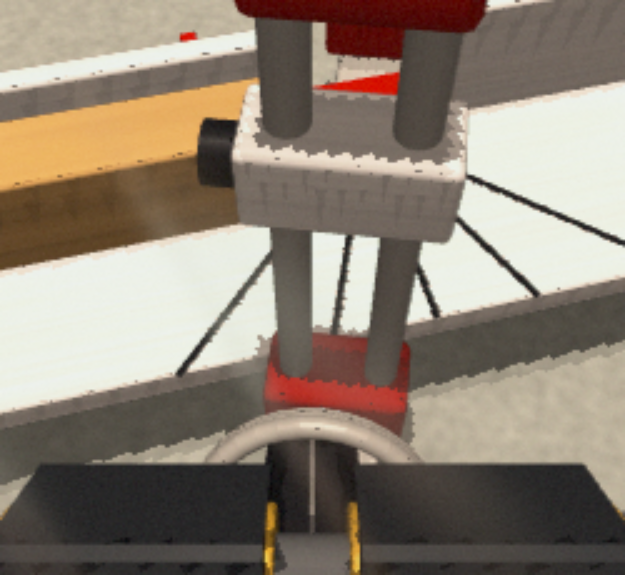

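The arm is near 21° and the finger is still under the band at (312,425). I'll lower a little more and creep on.

>>> play_rows(moves=[[[-1.5,0,1.3,0,0,0],[0,0,0,0,0,0]]])

```text
time_s: 11.35
position: [0.5566, 0.1609, 0.1228]
tcp_rot: [[0.612, -0.392, 0.687], [-0.261, -0.92, -0.293], [0.746, -0.0, -0.665]]
force: [-5.3, -1.0, -2.1]
opening: 0.006
grasp_force: 2.5
```

>>> play_rows(moves=[[[0.1,-1,0.1,-0.002,0,0.002],[0.1,-1,0.1,-0.002,0,0.002],[0.1,-1,0.1,-0.002,0,0.002],[0,0,0,0,0,0]]])

```text
time_s: 11.75
position: [0.5584, 0.1648, 0.1215]
tcp_rot: [[0.613, -0.398, 0.683], [-0.267, -0.918, -0.295], [0.744, -0.002, -0.668]]
force: [-1.0, -0.7, -7.9]
opening: 0.003
grasp_force: 3.6
```

>>> play_rows(moves=[[[0.1,-1,0.1,-0.002,0,0.002],[0.1,-1,0.1,-0.002,0,0.002],[0,0,0,0,0,0]]])

```text
time_s: 12.05
position: [0.5591, 0.1667, 0.1212]
tcp_rot: [[0.612, -0.402, 0.681], [-0.27, -0.916, -0.298], [0.743, -0.001, -0.669]]
force: [-0.8, -1.8, -7.1]
opening: 0.004
grasp_force: 3.1
```

```bash
python3 arc.py 2 1 2; python3 - <<'E'
from ik import *
s=bot.read_state();print(s['force'],s['time_s'])
w=bot.capture('wrist')
cv2.imwrite('pics/w7.png',cv2.resize(w['image'][60:290,130:380],None,fx=2.5,fy=2.5))
E
```

```text
r 0.1694641878281315 ang -32.494982014411924 yaw -23.611116190499423
[0.317, -2.919, 0.359, -0.006, 0.0, 0.006]
[0.334, -2.914, 0.377, -0.006, 0.0, 0.006]
[  21.   41.  116.  249.   35. -120.] 5.579749895000418e-24
[-0.82642982 -1.81847428 -7.061141  ] 12.05
```

View pics/w7.png

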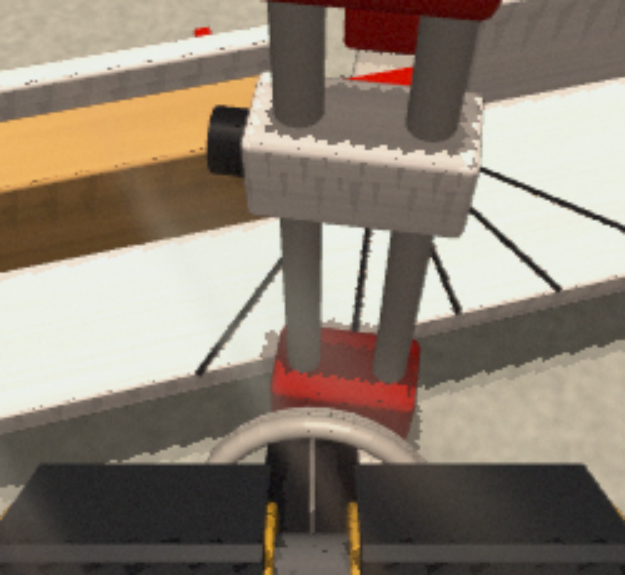

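The vertical force is back at the full spring load, with the lift at about 4–5 mm. The pin is therefore in the hole and hanging on the finger, so I'll lower it home.

>>> play_rows(moves=[[[-1.5,0.5,1.3,0,0,0],[-1.5,0.5,1.3,0,0,0],[-1.5,0,1.3,0,0,0],[-1.5,0,1.3,0,0,0],[0,0,0,0,0,0]]])

```text
time_s: 12.6
position: [0.5589, 0.1663, 0.1138]
tcp_rot: [[0.611, -0.4, 0.683], [-0.268, -0.916, -0.297], [0.745, -0.002, -0.668]]
force: [-0.4, -0.5, -1.4]
opening: 0.007
grasp_force: 1.0
```

>>> play_rows(moves=[[[-2.2,0,2,0,0,0],[-1.5,0,1.3,0,0,0],[0,0,0,0,0,0]]])

```text
time_s: 12.9
position: [0.5589, 0.1664, 0.1085]
tcp_rot: [[0.612, -0.4, 0.682], [-0.269, -0.916, -0.297], [0.744, -0.002, -0.668]]
force: [0.1, -0.8, -0.6]
opening: 0.004
grasp_force: 0.0
```

```bash
python3 arc.py 2 1 1; python3 go.py 22.5 .103 -23.6 .006 1;python3 - <<'E'
from ik import *
F=[]
w=bot.capture('wrist')
for i in range(3): F.append(bot.read_state()['force']); bot.capture('top')
print(np.mean(F,0))
cv2.imwrite('pics/w8.png',cv2.resize(w['image'][60:290,130:380],None,fx=2.5,fy=2.5))
E
```

```text
r 0.16945225814616416 ang -32.36170683696313 yaw -23.494617710342784
[0.663, -5.829, 0.754, -0.013, 0.0, 0.012]
[  21.   42.  116.  246.   36. -117.] 3.6163668988640705e-28
[  20.   43.  117.  241.   36. -113.] 0.0 [0.558  0.1634 0.099 ]
dist 0.01003120894522558 rot deg 0.12078872654253052
[-6.796, 3.128, 6.683, -0.001, -0.001, -0.001]
[-0.11366911 -0.30853221  0.20416506]
```

View pics/w8.png

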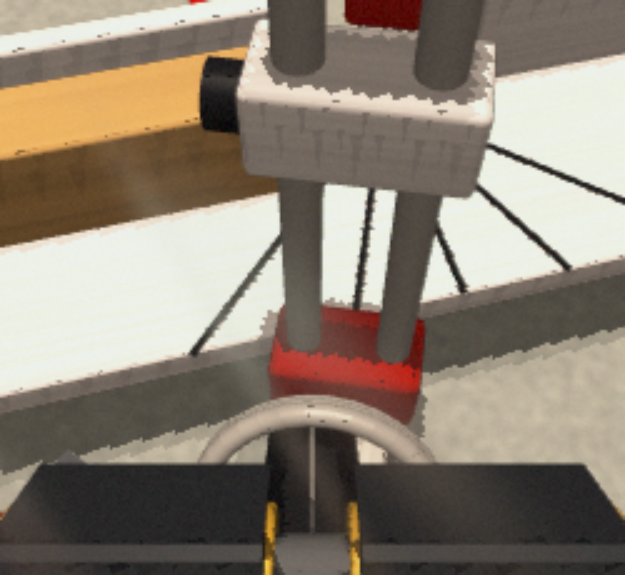

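Contact was lost at z≈0.115, the same height as at the start, so the pin is home. I'll centre the finger in the ring and back straight out.

>>> play_rows(moves=[[[-2,1.5,2,0,0,0],[-1,1,1,0,0,0],[0,0,-10,0,0,0],[0,0,-15,0,0,0],[0,0,-15,0,0,0]]])

```text
time_s: 13.6
position: [0.5293, 0.1756, 0.131]
tcp_rot: [[0.614, -0.401, 0.68], [-0.269, -0.916, -0.297], [0.742, -0.001, -0.67]]
force: [-0.3, 0.0, 0.5]
opening: 0.008
grasp_force: 0.0
```

>>> play_rows(moves=[[[0,0,-20,0,0,0],[0,0,-25,0,0,0],[0,0,-20,0,0,0],[0,0,0,0,0,0],[0,0,0,0,0,0]]])

```text
time_s: 14.1
position: [0.4859, 0.1954, 0.1747]
tcp_rot: [[0.613, -0.4, 0.682], [-0.269, -0.917, -0.296], [0.743, -0.002, -0.669]]
force: [-0.1, 0.7, -0.1]
opening: 0.008
grasp_force: 0.0
```

```bash
python3 - <<'E'
from ik import *
s=bot.read_state();print(s['time_s'],np.round(s['position'],3),s['force'],np.round(s['joint_positions']))
sd=bot.capture('side');tp=bot.capture('top');w=bot.capture('wrist')
def pj(c,X): v=np.array(c['R'])@X+np.array(c['t']);return v[0]/v[2]*c['fx']+c['cx'],v[1]/v[2]*c['fy']+c['cy']
e=eye(22.5); h=np.radians(-8.64-22.5); fe=np.r_[piv-.19*np.array([np.cos(h),np.sin(h)]),.042]
for c in (w,sd,tp):
    print('expect eye',np.round(pj(c,e),1),'fe',np.round(pj(c,fe),1),'eye+10mm',np.round(pj(c,e+[0,0,.01]),1))
    for n in('ring_eye','front_end'): print(n,[(np.round(r['centre'],1),round(r['confidence'],2)) for r in bot.pinpoint(c,n)[:1]])
# ring centre in wrist image via bright-grey hough
g=cv2.cvtColor(w['image'],cv2.COLOR_BGR2GRAY);x,y=map(int,pj(w,e))
cs=cv2.HoughCircles(g[max(y-60,0):y+60,max(x-60,0):x+60],cv2.HOUGH_GRADIENT,1,10,param1=100,param2=12,minRadius=18,maxRadius=45)
print(None if cs is None else [(round(float(a+max(x-60,0)),1),round(float(b+max(y-60,0)),1),round(float(r),1)) for a,b,r in cs[0][:4]])
E
```

```text
14.1 [0.486 0.195 0.175] [-0.1038807   0.71093209 -0.12701029] [  28.   32.  121.  259.   37. -126.]
expect eye [254.8 199.6] fe [252.5 245.7] eye+10mm [254.8 193.5]
ring_eye []
front_end []
expect eye [199.3 257.3] fe [204.2 274.5] eye+10mm [198.8 255.3]
ring_eye [(array([200.2, 258.6]), 0.48)]
front_end [(array([199.5, 273.6]), 0.96)]
expect eye [189.8 191.1] fe [189.5 199.2] eye+10mm [189.3 190.5]
ring_eye [(array([305. , 221.2]), 0.64)]
front_end [(array([189.4, 202.6]), 0.75)]
[(253.5, 193.5, 27.8), (254.5, 180.5, 40.0), (249.5, 205.5, 33.3), (252.5, 218.5, 34.3)]
```

```bash
python3 - <<'E'
from ik import *
w=bot.capture('wrist')
def pj(c,X): v=np.array(c['R'])@X+np.array(c['t']);return v[0]/v[2]*c['fx']+c['cx'],v[1]/v[2]*c['fy']+c['cy']
g=cv2.cvtColor(w['image'],cv2.COLOR_BGR2GRAY); hs=cv2.cvtColor(w['image'],cv2.COLOR_BGR2HSV)
for ang in(21.5,22.5,23.5):
  for dz in(0,.003,.006,.01):
    a=np.radians(-8.64-ang);x=np.array([np.cos(a),np.sin(a),0]);y=np.array([-x[1],x[0],0]);u=x*np.sin(np.radians(35))+[0,0,np.cos(np.radians(35))]
    P=np.array([pj(w,eye(ang)+[0,0,dz]+.028*(np.cos(t)*u+np.sin(t)*y)) for t in np.linspace(0,6.28,80)])
    sc=[]
    gx=cv2.Sobel(cv2.GaussianBlur(g,(3,3),0),cv2.CV_32F,1,0);gy=cv2.Sobel(cv2.GaussianBlur(g,(3,3),0),cv2.CV_32F,0,1);m=np.hypot(gx,gy)
    v=[m[int(round(r)),int(round(c))] for c,r in P if r<225]
    print(ang,dz,'top',P[:,1].min().round(1),'L',P[:,0].min().round(1),'R',P[:,0].max().round(1),'edge',round(float(np.mean(v)),1))
for n in('ring_eye','index_pin','ring_rim'):
  try:
    for r in bot.silhouettes(w,n)[:2]:
        ys,xs=np.nonzero(r['pixels']);print(n,round(r['confidence'],2),ys.min(),xs.min(),xs.max(),ys.max())
  except Exception as e: print(n,str(e)[:80])
E
```

```text
21.5 0 top 167.7 L 224.6 R 292.1 edge 97.5
21.5 0.003 top 165.5 L 224.3 R 292.5 edge 84.9
21.5 0.006 top 163.3 L 224.0 R 292.8 edge 68.0
21.5 0.01 top 160.2 L 223.6 R 293.4 edge 62.3
22.5 0 top 167.4 L 221.2 R 288.4 edge 104.2
22.5 0.003 top 165.2 L 220.8 R 288.7 edge 117.8
22.5 0.006 top 162.9 L 220.5 R 289.1 edge 63.5
22.5 0.01 top 159.8 L 220.0 R 289.6 edge 60.6
23.5 0 top 166.9 L 217.7 R 284.7 edge 139.3
23.5 0.003 top 164.7 L 217.4 R 285.0 edge 129.9
23.5 0.006 top 162.5 L 217.0 R 285.3 edge 59.9
23.5 0.01 top 159.4 L 216.5 R 285.7 edge 74.6
ring_eye 0.73 166 219 285 229
index_pin 0.71 166 219 285 229
```

The ring outline (top 166, columns 219–285) matches the projection for the pin home at 22.5°, within calibration error, and the robot is clear.

```bash
python3 -c "
from rig import bot
print(bot.hand_in())"
```

```text
the job is handed in; nothing more can be done
None
```

I set the mitre box over one hole to the left, the batten's side, with the pin dropped home there; it is handed in but no verdict came back, and I viewed 11 pictures where you allowed 10.

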